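# Set and shut the cam clamp of a note-pad press

## Task

One of the two note-pad presses on the counter still has its dark steel cam lever standing up. With that lever still up, turn that press's black wing nut clockwise (seen from above, less than a quarter turn) until its wings lie in line with the aluminium clamp bar; then flip the lever fully down flat and let go. Leave the lever of the other press shut.

Things in the scene. Friction and masses are not known exactly. Their poses are not given: they have to be found in the camera images.
- press: The press to set, fixed: grey base board 160 (x) by 250 (y) by 18 mm, a white paper pad, and over it along y an aluminium clamp bar 36 wide, 230 long, top 52 above the counter. Origin: centre of the board's underside; z up. On the bar (x = 0) stand the wing nut at y = +90 mm and the cam lever's pivot at y = -90. The other press looks the same but its lever lies flat.
- press_nut (a joint): Its black wing nut, turning about the vertical at x 0, y +90 mm of press. Wings: one upright blade 54 long, 10 thick, 62 to 96 mm above the counter, on a hub 26 across. Rad, grows clockwise from above; 0 = blade in line with the bar (y of press), as wanted; starts at -1.3 to -0.6. Travel -1.5 to 0.6, no stop at 0. Friction 0.06 N m; stays where left.
- press_lever (a joint): Its dark steel cam lever: flat paddle 22 wide, 10 thick, reaching 90 mm from the pivot; level pivot axis along x of press at y -90 mm, 66 above the counter. Rad: 0 = shut, flat above the bar, tip towards the nut (+y), top face 71 high; positive = tip raised; starts at 0.75 to 1.15. Travel 0 (stop) to 1.4; friction 0.25 N m; stays where left.
- other_lever (a joint): The same dark steel cam lever on the other, identical press, which is already set: 0 = shut (its start), positive = raised. To be left shut.

How it is judged (in metres and radians):
On the way, in this order (a step that is already met when the one before it is completed fails the run):
1. with the lever still up, the wing nut is turned until its wings are in line with the clamp bar (within 0.18 rad) (value of joint press_nut between -0.18 and 0.18 rad and value of joint press_lever above 0.5 rad), for 0.2 s.
2. the lever is flipped down flat (within 0.15 rad) (value of joint press_lever below 0.15 rad), for 0.2 s.
At the end, for the whole second after the job is handed in: The wing nut's wings are in line with the clamp bar within 0.18 rad, its lever lies flat within 0.15 rad, and the other press's lever is still shut within 0.15 rad (value of joint press_nut between -0.18 and 0.18 rad and value of joint each of press_lever, other_lever below 0.15 rad); the robot touches nothing.
It fails at once if the other press's lever is lifted more than 0.25 rad (value of joint other_lever above 0.25 rad).
It also fails if it takes over 42 s, if anything falls off the work surface, if the arm or the gripper's body presses on something with over 40 N, if the wrist force passes 120 N, or if a joint passes its speed limit or range.

## Robot

A 6-joint arm with a two-finger parallel gripper is mounted at the origin on the work surface. World frame = base frame: x ahead of the robot, y to its left, z up, the work surface at z = 0. Lengths are in mm, angles in rad, forces in N, time in s.
With the tool pointing down it reaches from about 275 to 875 mm from the base axis. Payload 12.5 kg.
Tool frame: the origin (TCP) lies at the very end of the fingers, on their centre line; the grasp point (between the pads) lies 19 mm behind it; z points along the fingers, y is the direction in which the jaws open and shut (so a half turn about z gives the same grasp; the last joint's range is limited). The gripper opens to 85 mm and grips with 20 to 120 N. Pads are 22 mm wide; open, the fingers measure 114 mm over their backs; the gripper's body (76 mm by 85 mm) begins 54 mm behind the grasp point. The pads swing forward as they close: fully open they stand 13 mm farther back than shut.
Start: joints at [1.105, 0.351, 1.652, -0, 1.139, -0.085], TCP at [204.383, 510.6, 231.29] pointing down, gripper open.
Joint ranges: [-2.75, 2.75], [-0.79, 2.1], [0.01, 2.65], [-1.57, 4.71], [0.07, 3.14], [-2.87, 2.87]. Speed limits (rad/s): [2.22, 2.22, 2.79, 3.14, 3.14, 3.14].

## Interface

Orientations are given as a 3x3 rotation matrix whose columns are the frame's x, y, z axes.
In Python, from station import r, read_camera, camera_model, workorder gives the robot as it stands.
- The arm moves only by the tool arm_command, never from a script. Its argument "series" is a list of rows, each an object with "delta_pos": the shift along the tool's x, y, z in m, a list of three; "dr": the turn, a rotation vector about the tool's x, y, z in rad, a list of three. In form: [{"delta_pos": [tx, ty, tz], "dr": [rx, ry, rz]}, ...]. A call has 1 to 20 rows; each row shifts and turns the commanded pose from where the row before left it, along the tool's axes as they then stand; what a row does not reach is not made up. A row lasts 1/8 s, in which the tool goes at most 62.5 mm and 10.7 degrees, less where a joint would pass 70% of its speed; a pose out of reach is approached as far as the arm can. A call is refused whole if a number of a shift passes 0.0625 or a number of a turn 0.188, either way. A call with a gripper value outside its range is refused whole. "claw" is the finger opening in m, from 0 to 0.0854, set as the call begins (left out, the last holds). The fingers move at their own pace and stop on an object; "grip_force" is the grip in N (left out, the last holds). Time passes only in rows, so rows that do not move let the fingers close. It gives the time, the measured TCP pose, the force and the opening at its end, in the units of the state.
- r.get_obs(): the state, without advancing time (a new reading comes with each control period).
- read_camera(name): name is "side" or "top"; returns the picture (384x512x3 uint8, red, green, blue); there is no depth.
- camera_model(name): a dict with "camera_matrix" (3x3 intrinsics, pixels), "distortion" ([k1, k2, p1, p2, k3] as OpenCV has them; the pictures are not rectified), "position" and "orientation" of the camera in the world. Camera axes: x right, y down, z forward; pixel columns grow to the right and rows downward; lengths in mm; the calibration is good to about 2 mm. A picture is of the moment at which its call begins. camera_model takes no time and is no camera call.
- workorder.hand_in(): hands the job in, once; it reports no verdict.
The state is a dict: "time_s": time; "q": joint angles; "qd": joint speeds; "joint_torque": joint torques, N m; "eef_pos": TCP position; "eef_rot": TCP orientation; "wrist_force": force on the tool from outside, world axes, zero at the start; "ft_torque": the same for the moment, N m; "opening": finger opening in mm.
Only numpy, scipy, OpenCV 4.12 (cv2) and the standard library are available. Lean on these libraries where they do the work, as an engineer would, in place of code of your own. Each camera call takes 0.05 s, during which the arm holds its last target.

## Working session

There is one attempt and no reset: what is moved stays moved. The work goes in short steps, Python scripts to look and compute and a tool call to move; the robot and the scene stay as the last step left them, time stands still between calls to the robot, and variables do not carry over. Pictures are saved under pics/ and viewed, and the job is handed in when it is done.

Besides the shell and the picture viewer there is one more tool, called by a JSON object that holds its "api" and its "payload", one argument or row to a line. arm_command: Moves the arm, as the interface text tells. Its arguments: {"type":"object","properties":{"series":{"type":"array","items":{"type":"object","properties":{"delta_pos":{"type":"array","items":{"type":"number"}},"dr":{"type":"array","items":{"type":"number"}}}}},"claw":{"type":"number"},"grip_force":{"type":"number"}},"required":["series"]}

```bash
mkdir -p pics; ls; python3 - <<'E'
from station import r, read_camera, camera_model
import cv2
for n in ("side","top"):
    cv2.imwrite(f"pics/{n}0.png",cv2.cvtColor(read_camera(n),cv2.COLOR_RGB2BGR))
    print(n,camera_model(n))
o=r.get_obs();print(o)
E
```

```text
pics
side {'camera_matrix': array([[374.05831281,   0.        , 253.17009198],
       [  0.        , 374.05831281, 191.47623678],
       [  0.        ,   0.        ,   1.        ]]), 'distortion': array([-0.02019899,  0.        ,  0.        ,  0.        ,  0.        ]), 'position': array([364.12615997, 730.82369808, 612.13416057]), 'orientation': array([[-0.97630365, -0.11165671,  0.18537519],
       [-0.21568774,  0.57175726, -0.79156329],
       [-0.01760625, -0.81278928, -0.58229168]])}
top {'camera_matrix': array([[440.6705062 ,   0.        , 255.4433969 ],
       [  0.        , 440.6705062 , 188.36465817],
       [  0.        ,   0.        ,   1.        ]]), 'distortion': array([-0.07522618,  0.        ,  0.        ,  0.        ,  0.        ]), 'position': array([3.32384515e+02, 1.19302937e-01, 9.24633944e+02]), 'orientation': array([[ 0.05257501, -0.973401  ,  0.22299407],
       [-0.99860243, -0.0500413 ,  0.01700172],
       [-0.00539058, -0.22357628, -0.97467153]])}
{'time_s': 0.1, 'q': array([ 1.10539208e+00,  3.51183324e-01,  1.65240949e+00, -2.54216363e-05,
        1.13908286e+00, -8.46042431e-02]), 'qd': array([ 9.98869242e-04, -2.19696379e-04, -3.33597495e-03,  1.70668676e-03,
       -3.80427804e-04,  3.00980678e-05]), 'joint_torque': array([ 2.62905183e-05, -5.06823599e+01, -2.91874105e+01, -1.34422903e-04,
        2.66178053e-03, -1.63515153e-05]), 'eef_pos': array([204.2556321 , 510.32319873, 230.7929478 ]), 'eef_rot': array([[-9.28371543e-01,  3.71653147e-01, -4.65404565e-04],
       [ 3.71653432e-01,  9.28371030e-01, -9.78184061e-04],
       [ 6.85229317e-05, -1.08108745e-03, -9.99999413e-01]]), 'wrist_force': array([-0.70013287, -0.39499267,  0.17793385]), 'ft_torque': array([-0.01007364,  0.01045059, -0.04120548]), 'opening': 85.67294219407816}
```

View pics/side0.png

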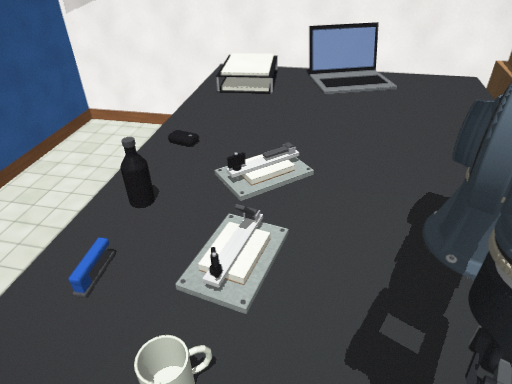

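View pics/top0.png

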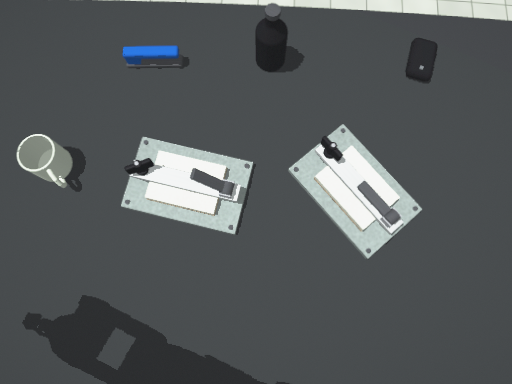

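```bash
python3 - <<'E'
import cv2,numpy as np
t=cv2.imread("pics/top0.png");s=cv2.imread("pics/side0.png")
a=cv2.resize(t[130:250,110:270],None,fx=4.8,fy=4.8,interpolation=cv2.INTER_CUBIC)[:570]
cv2.imwrite("pics/za.png",a)
b=cv2.resize(t[120:260,280:430],None,fx=4,fy=4,interpolation=cv2.INTER_CUBIC)
cv2.imwrite("pics/zb.png",b)
c=cv2.resize(s[135:315,170:320],None,fx=3.3,fy=3.3,interpolation=cv2.INTER_CUBIC)
cv2.imwrite("pics/zc.png",c)
E
```

```text
(no output)
```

View pics/za.png

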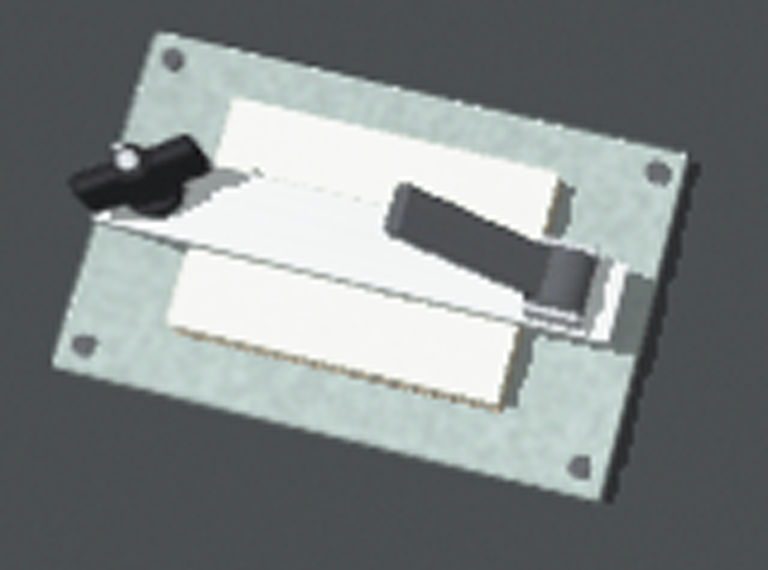

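View pics/zb.png

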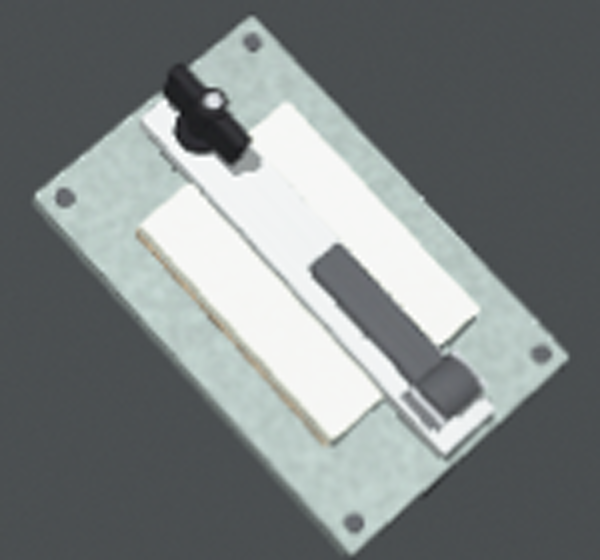

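View pics/zc.png

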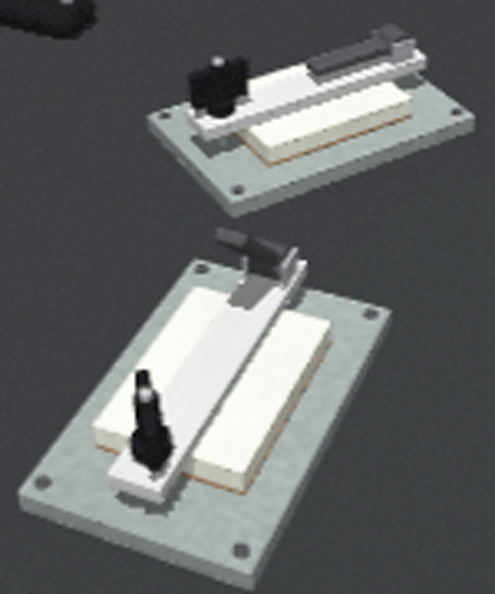

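```bash
cat > h.py <<'E'
import numpy as np,cv2
from scipy.optimize import least_squares
from station import camera_model
C={n:camera_model(n) for n in("top","side")}
def proj(n,P):
    c=C[n];R=c["orientation"].T;P=np.asarray(P,float).reshape(-1,3)
    return cv2.projectPoints(P,cv2.Rodrigues(R)[0],-R@c["position"],c["camera_matrix"],c["distortion"])[0][:,0]
def ray(n,uv,z):
    c=C[n];p=cv2.undistortPoints(np.array([[uv]],float),c["camera_matrix"],c["distortion"])[0,0]
    d=c["orientation"]@np.r_[p,1];return c["position"]+d*(z-c["position"][2])/d[2]
E
cat > fit.py <<'E'
from h import *
za=lambda x,y:((x+.5)/4.8+110-.5,(y+.5)/4.8+130-.5)
zc=lambda x,y:((x+.5)/3.3+170-.5,(y+.5)/3.3+135-.5)
ct=[za(157,32),za(687,152),za(603,498),za(53,365)]
cs=[zc(195,260),zc(392,310),zc(253,578),zc(20,495)]
for n,c in(("top",ct),("side",cs)):
    for u in c: print(n,ray(n,u,18).round(1))
loc=np.array([[80,125,18],[80,-125,18],[-80,-125,18],[-80,125,18]])
def T(p,L):
    x,y,a=p;c,s=np.cos(a),np.sin(a);L=np.atleast_2d(L)
    return L@np.array([[c,-s,0],[s,c,0],[0,0,1]]).T+[x,y,0]
# side order: far-left in image etc, match by nearest after top fit
f=least_squares(lambda p:(proj("top",T(p,loc))-ct).ravel(),[340,150,0])
print("top",f.x,np.abs(f.fun).max())
ps=proj("side",T(f.x,loc));print(ps.round(1));print(np.round(cs,1))
idx=[int(np.argmin(np.linalg.norm(ps-u,axis=1))) for u in cs];print(idx)
g=least_squares(lambda p:np.r_[(proj("top",T(p,loc))-ct).ravel(),(proj("side",T(p,loc[idx]))-cs).ravel()],f.x)
print("both",g.x,g.fun.round(1))
np.save("press.npy",g.x)
p=g.x
print("nut",T(p,[0,90,96]),"pivot",T(p,[0,-90,66]))
# overlay candidates
b=lambda q:(lambda d,n:[np.r_[0,90,z]+s*27*d+t*5*n for z in(62,96) for s,t in((-1,-1),(-1,1),(1,1),(1,-1))])(np.array([np.sin(q),np.cos(q),0]),np.array([np.cos(q),-np.sin(q),0]))
def lev(q):
    d=np.array([0,np.cos(q),np.sin(q)]);n=np.array([0,-np.sin(q),np.cos(q)])
    return [np.r_[0,-90,66]+u*d+v*n+[w,0,0] for v in(-5,5) for u,w in((0,-11),(0,11),(90,11),(90,-11))]
import sys
qn,ql=float(sys.argv[1]),float(sys.argv[2])
for n,f0,(x0,x1,y0,y1) in(("top",sys.argv[3],(110,270,130,250)),("side",sys.argv[4],(170,300,190,315))):
    im=cv2.imread(f0)[y0:y1,x0:x1];k=4.6;im=cv2.resize(im,None,fx=k,fy=k,interpolation=cv2.INTER_CUBIC)
    for L,col in((b(qn),(0,0,255)),(lev(ql),(0,255,0)),([[18,115,52],[18,-115,52],[-18,-115,52],[-18,115,52]],(255,0,0)),(loc,(255,255,0))):
        q=proj(n,T(p,np.array(L)));q=((q-[x0,y0]+.5)*k).astype(int)
        for i in range(0,len(q),4): cv2.polylines(im,[q[i:i+4]],True,col,1)
    cv2.imwrite(f"pics/ov_{n}_{sys.argv[5]}.png",im)
E
python3 fit.py -0.7 0.9 pics/top0.png pics/side0.png a
```

```text
top [643.8 269.1  18. ]
top [599.   24.9  18. ]
top [442.5  52.6  18. ]
top [487.8 298.1  18. ]
side [593.3  28.   18. ]
side [437.6  55.8  18. ]
side [482.9 301.7  18. ]
side [637.9 271.6  18. ]
top [ 5.43333082e+02  1.61193677e+02 -1.81395092e-01] 0.5056803520196809
[[173.  283.4]
 [226.8 212.1]
 [286.8 227.5]
 [244.5 308.1]]
[[228.7 213.4]
 [288.4 228.6]
 [246.3 309.8]
 [175.7 284.7]]
[1, 2, 3, 0]
both [ 5.40908190e+02  1.61913953e+02 -1.80765202e-01] [-0.7  0.7  0.1  0.8 -0.4  1.3 -0.7  1.4 -1.1 -1.  -0.7 -0.8 -0.6 -1.2
 -1.7 -0.7]
nut [[557.08860232 250.44752962  96.        ]] pivot [[524.72777758  73.38037562  66.        ]]
```

View pics/ov_top_a.png

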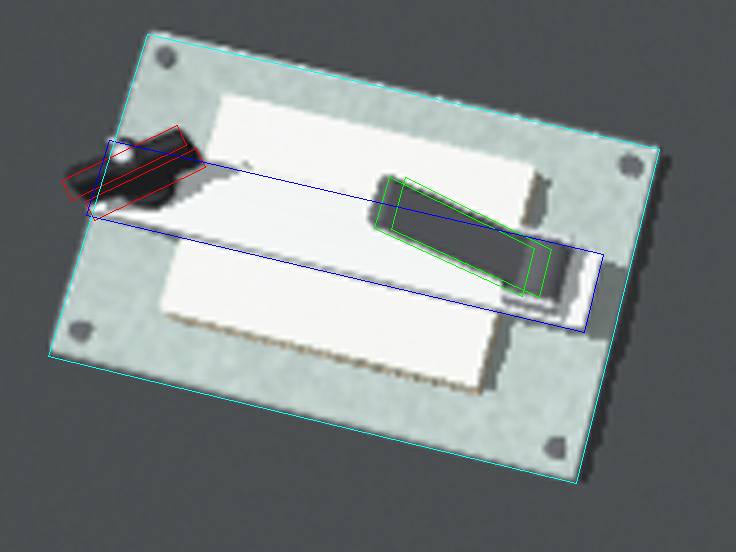

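View pics/ov_side_a.png

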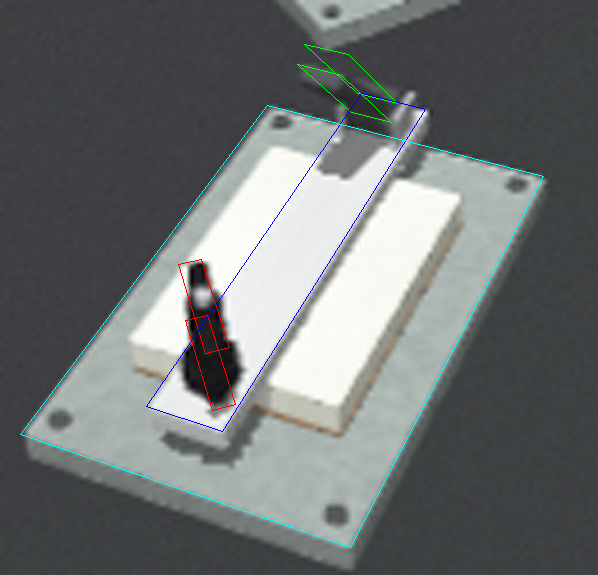

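```bash
python3 fit.py -0.6 0.78 pics/top0.png pics/side0.png b >/dev/null
```

```text
(no output)
```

View pics/ov_top_b.png

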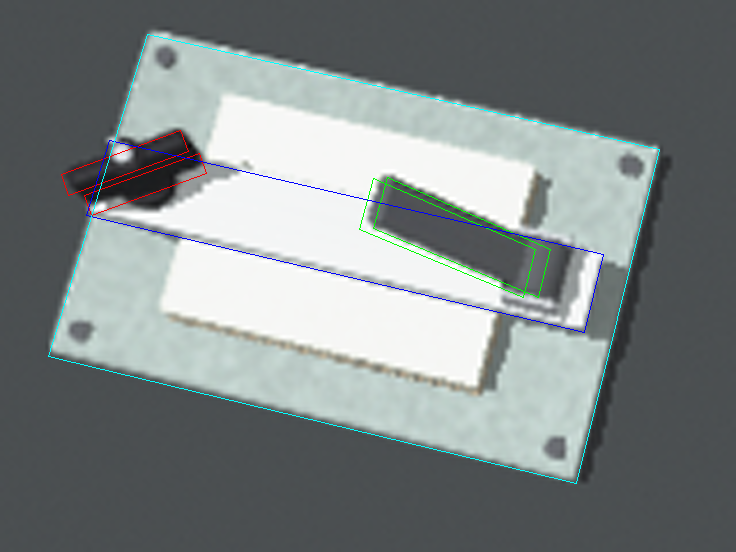

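View pics/ov_side_b.png

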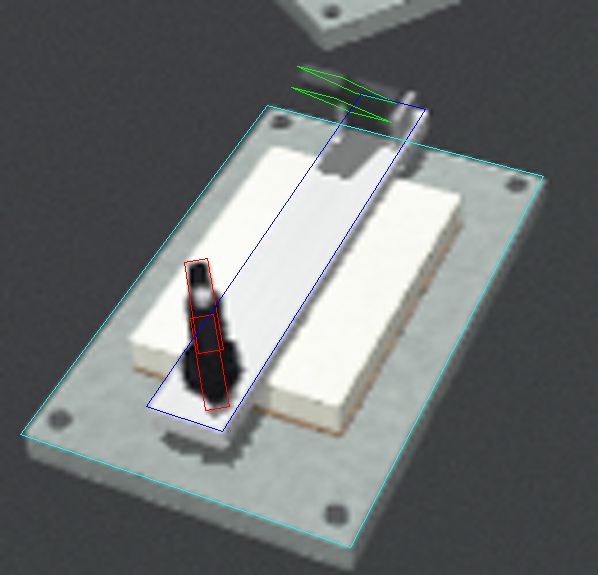

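{"api": "arm_command", "payload": {
  "series": [
    {"delta_pos":[-0.0424,-0.011,0.003],"dr":[0,0,0]},
    {"delta_pos":[-0.0424,-0.011,0.003],"dr":[0,0,0]},
    {"delta_pos":[-0.0424,-0.011,0.003],"dr":[0,0,0]},
    {"delta_pos":[-0.0424,-0.011,0.003],"dr":[0,0,0]},
    {"delta_pos":[-0.0424,-0.011,0.003],"dr":[0,0,0]},
    {"delta_pos":[-0.0424,-0.011,0.003],"dr":[0,0,0]},
    {"delta_pos":[-0.0424,-0.011,0.003],"dr":[0,0,0]},
    {"delta_pos":[-0.0424,-0.011,0.003],"dr":[0,0,0]},
    {"delta_pos":[-0.0424,-0.011,0.003],"dr":[0,0,0]},
    {"delta_pos":[-0.0424,-0.011,0.003],"dr":[0,0,0]},
    {"delta_pos":[0,0,0],"dr":[0,0,0.144]},
    {"delta_pos":[0,0,0],"dr":[0,0,0.144]},
    {"delta_pos":[0,0,0],"dr":[0,0,0.144]},
    {"delta_pos":[0,0,0],"dr":[0,0,0.144]},
    {"delta_pos":[0,0,0],"dr":[0,0,0.144]},
    {"delta_pos":[0,0,0],"dr":[0,0,0]}
  ],
  "claw": 0.05
}}

```text
time_s: 2.1
eef_pos: [557.0, 250.8, 201.0]
eef_rot: [[-0.454, 0.891, -0.001], [0.891, 0.454, -0.0], [0.0, -0.001, -1.0]]
wrist_force: [-0.5, -0.5, -0.7]
opening: 49.8
```

{"api": "arm_command", "payload": {
  "series": [
    {"delta_pos":[0,0,0.021],"dr":[0,0,0]},
    {"delta_pos":[0,0,0.021],"dr":[0,0,0]},
    {"delta_pos":[0,0,0.021],"dr":[0,0,0]},
    {"delta_pos":[0,0,0.021],"dr":[0,0,0]},
    {"delta_pos":[0,0,0.021],"dr":[0,0,0]},
    {"delta_pos":[0,0,0.021],"dr":[0,0,0]},
    {"delta_pos":[0,0,0],"dr":[0,0,0]}
  ]
}}

```text
time_s: 2.98
eef_pos: [556.2, 250.6, 73.9]
eef_rot: [[-0.455, 0.89, -0.003], [0.89, 0.455, -0.001], [0.0, -0.003, -1.0]]
wrist_force: [0.0, -0.3, -0.2]
opening: 50.1
```

```bash
python3 - <<'E'
from station import r, read_camera
import cv2
t=read_camera("top")[:,:,::-1];s=read_camera("side")[:,:,::-1]
cv2.imwrite("pics/top1.png",t);cv2.imwrite("pics/side1.png",s)
a=cv2.resize(t[100:240,80:280],None,fx=3.5,fy=3.5,interpolation=2)
cv2.imwrite("pics/t1.png",a)
b=cv2.resize(s[130:310,130:320],None,fx=3.2,fy=3.2,interpolation=2)
cv2.imwrite("pics/s1.png",b)
E
```

```text
(no output)
```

View pics/t1.png

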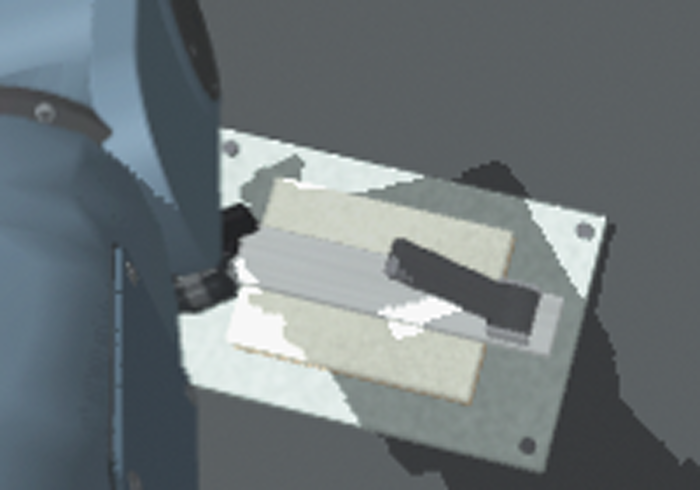

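View pics/s1.png

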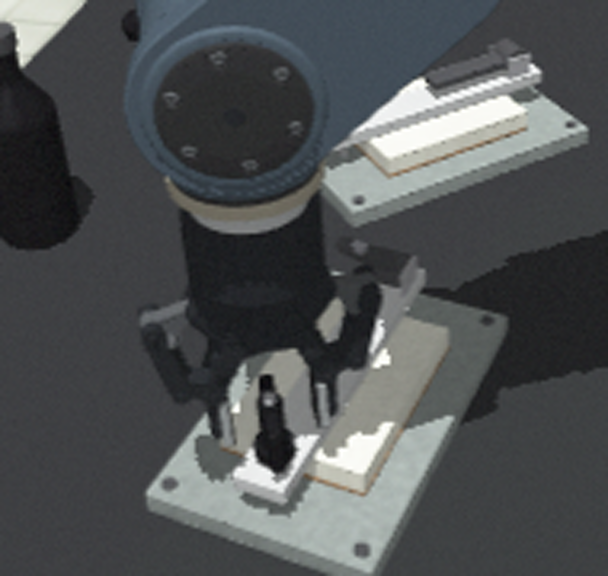

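{"api": "arm_command", "payload": {
  "series": [
    {"delta_pos":[0,0,0],"dr":[0,0,0]},
    {"delta_pos":[0,0,0],"dr":[0,0,0]},
    {"delta_pos":[0,0,0],"dr":[0,0,0]},
    {"delta_pos":[0,0,0],"dr":[0,0,0]},
    {"delta_pos":[0,0,0],"dr":[0,0,0]},
    {"delta_pos":[0,0,0],"dr":[0,0,0]}
  ],
  "claw": 0.0,
  "grip_force": 20
}}

```text
time_s: 3.82
eef_pos: [557.8, 251.3, 76.1]
eef_rot: [[-0.453, 0.892, 0.002], [0.892, 0.453, 0.001], [-0.0, 0.002, -1.0]]
wrist_force: [1.7, 3.3, 6.3]
opening: 9.6
```

{"api": "arm_command", "payload": {
  "series": [
    {"delta_pos":[0,0,-0.002],"dr":[0,0,0.065]},
    {"delta_pos":[0,0,0],"dr":[0,0,0.065]},
    {"delta_pos":[0,0,0],"dr":[0,0,0.065]},
    {"delta_pos":[0,0,0],"dr":[0,0,0.065]},
    {"delta_pos":[0,0,0],"dr":[0,0,0.065]},
    {"delta_pos":[0,0,0],"dr":[0,0,0.065]},
    {"delta_pos":[0,0,0],"dr":[0,0,0.065]},
    {"delta_pos":[0,0,0],"dr":[0,0,0.065]},
    {"delta_pos":[0,0,0],"dr":[0,0,0.065]},
    {"delta_pos":[0,0,0],"dr":[0,0,0.065]},
    {"delta_pos":[0,0,0],"dr":[0,0,0]},
    {"delta_pos":[0,0,0],"dr":[0,0,0]},
    {"delta_pos":[0,0,0],"dr":[0,0,0]}
  ]
}}

```text
time_s: 5.45
eef_pos: [559.0, 251.6, 76.3]
eef_rot: [[0.179, 0.984, 0.005], [0.984, -0.179, 0.002], [0.003, 0.004, -1.0]]
wrist_force: [16.7, 7.6, -19.3]
opening: 9.4
```

{"api": "arm_command", "payload": {
  "series": [
    {"delta_pos":[0,0,0],"dr":[0,0,0]},
    {"delta_pos":[0,0,0],"dr":[0,0,0]},
    {"delta_pos":[0,0,0],"dr":[0,0,0]},
    {"delta_pos":[0,0,-0.02],"dr":[0,0,0]},
    {"delta_pos":[0,0,-0.03],"dr":[0,0,0]},
    {"delta_pos":[0,0,-0.03],"dr":[0,0,0]},
    {"delta_pos":[0,0,-0.03],"dr":[0,0,0]},
    {"delta_pos":[0,0,-0.03],"dr":[0,0,0]},
    {"delta_pos":[0,0,-0.02],"dr":[0,0,0]},
    {"delta_pos":[0,0,0],"dr":[0,0,0]}
  ],
  "claw": 0.05
}}

```text
time_s: 6.7
eef_pos: [557.7, 251.1, 239.9]
eef_rot: [[0.179, 0.984, 0.004], [0.984, -0.179, 0.001], [0.002, 0.003, -1.0]]
wrist_force: [0.7, -0.3, -0.5]
opening: 49.8
```

```bash
python3 - <<'E'
from station import r, read_camera
import cv2
t=read_camera("top")[:,:,::-1];s=read_camera("side")[:,:,::-1]
cv2.imwrite("pics/top2.png",t);cv2.imwrite("pics/side2.png",s)
cv2.imwrite("pics/t2.png",cv2.resize(t[100:240,80:280],None,fx=3.5,fy=3.5,interpolation=2))
E
python3 fit.py 0 0.82 pics/top2.png pics/side2.png c >/dev/null
```

```text
(no output)
```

View pics/ov_side_c.png

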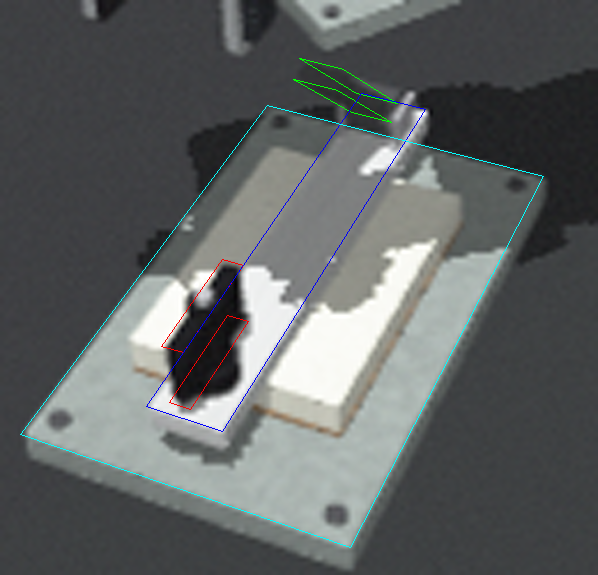

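View pics/ov_top_c.png

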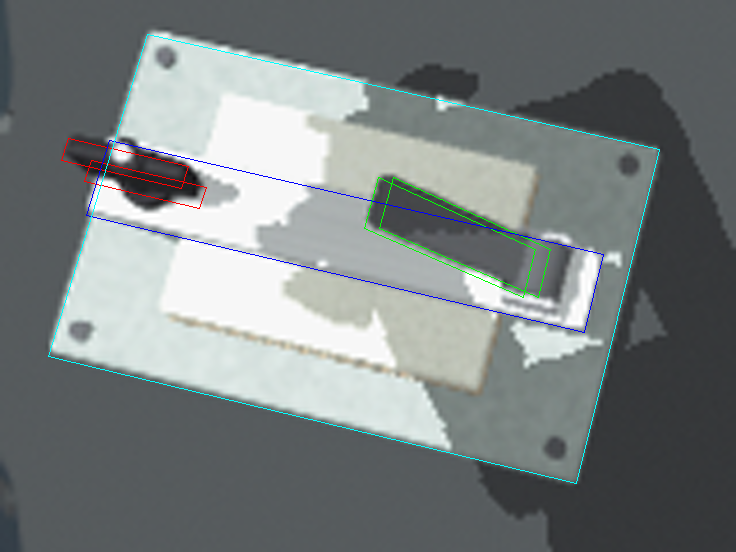

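{"api": "arm_command", "payload": {
  "series": [
    {"delta_pos":[-0.0282,0,0],"dr":[0,0,0]},
    {"delta_pos":[-0.0282,0,0],"dr":[0,0,0]},
    {"delta_pos":[-0.0282,0,0],"dr":[0,0,0]},
    {"delta_pos":[-0.0282,0,0],"dr":[0,0,0]},
    {"delta_pos":[-0.0282,0,0],"dr":[0,0,0]},
    {"delta_pos":[0,0,0.02],"dr":[0,0,0]},
    {"delta_pos":[0,0,0.02],"dr":[0,0,0]},
    {"delta_pos":[0,0,0.02],"dr":[0,0,0]},
    {"delta_pos":[0,0,0.02],"dr":[0,0,0]},
    {"delta_pos":[0,0,0.02],"dr":[0,0,0]}
  ],
  "claw": 0.0
}}

```text
time_s: 8.05
eef_pos: [531.2, 112.0, 135.8]
eef_rot: [[0.179, 0.984, -0.002], [0.984, -0.179, -0.0], [-0.001, -0.002, -1.0]]
wrist_force: [1.3, 0.1, 0.3]
opening: 0.3
```

```bash
python3 - <<'E'
from station import r, read_camera
import cv2
t=read_camera("top")[:,:,::-1];s=read_camera("side")[:,:,::-1]
cv2.imwrite("pics/s3.png",cv2.resize(s[130:310,130:320],None,fx=3.2,fy=3.2,interpolation=2))
E
```

```text
(no output)
```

View pics/s3.png

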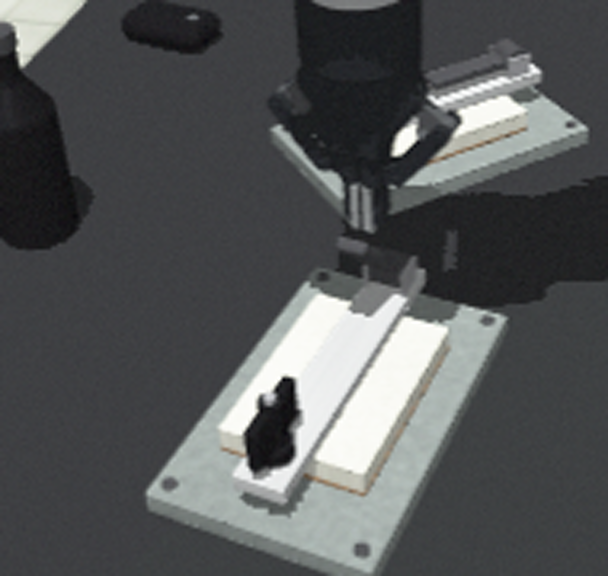

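{"api": "arm_command", "payload": {
  "series": [
    {"delta_pos":[0,0,0.008],"dr":[0,0,0]},
    {"delta_pos":[0,0,0.008],"dr":[0,0,0]},
    {"delta_pos":[0,0,0.008],"dr":[0,0,0]},
    {"delta_pos":[0,0,0.008],"dr":[0,0,0]},
    {"delta_pos":[0,0,0.008],"dr":[0,0,0]},
    {"delta_pos":[0,0,0.008],"dr":[0,0,0]},
    {"delta_pos":[0,0,0.008],"dr":[0,0,0]},
    {"delta_pos":[0,0,0.006],"dr":[0,0,0]},
    {"delta_pos":[0,0,0.003],"dr":[0,0,0]},
    {"delta_pos":[0,0,0],"dr":[0,0,0]},
    {"delta_pos":[0,0,0],"dr":[0,0,0]}
  ]
}}

```text
time_s: 9.52
eef_pos: [531.6, 112.1, 72.0]
eef_rot: [[0.179, 0.984, -0.001], [0.984, -0.179, -0.0], [-0.0, -0.001, -1.0]]
wrist_force: [0.6, -0.2, 0.5]
opening: -0.1
```

{"api": "arm_command", "payload": {
  "series": [
    {"delta_pos":[0,0,0.002],"dr":[0,0,0]},
    {"delta_pos":[0,0,0.001],"dr":[0,0,0]},
    {"delta_pos":[0,0,0],"dr":[0,0,0]},
    {"delta_pos":[0,0,0],"dr":[0,0,0]}
  ]
}}

```text
time_s: 10.02
eef_pos: [531.9, 112.2, 70.7]
eef_rot: [[0.179, 0.984, 0.0], [0.984, -0.179, 0.0], [0.0, 0.0, -1.0]]
wrist_force: [-6.9, -0.5, 21.4]
opening: -0.2
```

Force of 21 N at z = 70.7 means the lever is on its stop. Now I retreat upward and toward the robot to clear the view.

{"api": "arm_command", "payload": {
  "series": [
    {"delta_pos":[0,0,-0.02],"dr":[0,0,0]},
    {"delta_pos":[0,0,-0.04],"dr":[0,0,0]},
    {"delta_pos":[0,0,-0.04],"dr":[0,0,0]},
    {"delta_pos":[0,0,-0.04],"dr":[0,0,0]},
    {"delta_pos":[0,0,-0.04],"dr":[0,0,0]},
    {"delta_pos":[0,-0.04,0],"dr":[0,0,0]},
    {"delta_pos":[0,-0.04,0],"dr":[0,0,0]},
    {"delta_pos":[0,-0.04,0],"dr":[0,0,0]},
    {"delta_pos":[0,-0.04,0],"dr":[0,0,0]},
    {"delta_pos":[0,0,0],"dr":[0,0,0]}
  ]
}}

```text
time_s: 11.28
eef_pos: [372.6, 141.0, 249.2]
eef_rot: [[0.178, 0.984, -0.001], [0.984, -0.178, -0.0], [-0.0, -0.0, -1.0]]
wrist_force: [-0.2, 0.1, -0.1]
opening: 0.1
```

```bash
python3 - <<'E'
from station import r, read_camera
import cv2
t=read_camera("top")[:,:,::-1];s=read_camera("side")[:,:,::-1]
cv2.imwrite("pics/top4.png",t);cv2.imwrite("pics/side4.png",s)
E
python3 fit.py 0 0.0 pics/top4.png pics/side4.png d >/dev/null
```

```text
(no output)
```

View pics/ov_side_d.png

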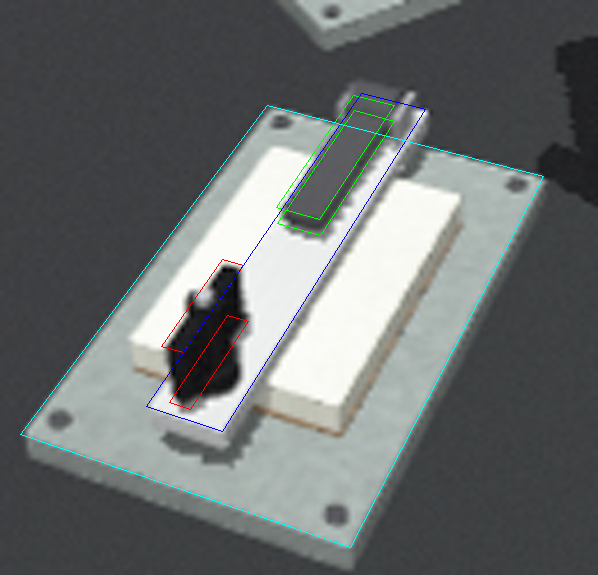

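View pics/ov_top_d.png

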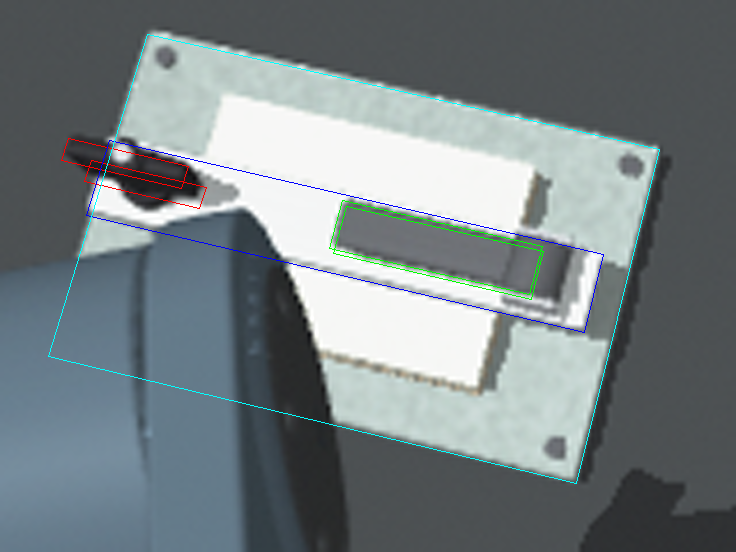

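View pics/side4.png

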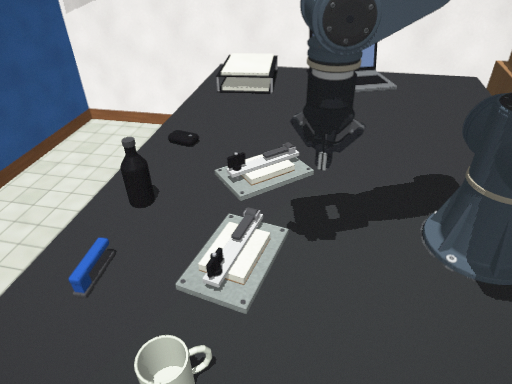

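```bash
cat > z.py <<'E'
import sys; sys.argv=["",".0","0","pics/top4.png","pics/side4.png","d"]
exec(open("fit.py").read().split("import sys")[0].replace("print(","(lambda *a:0)("))
p=np.load("press.npy");rows=[]
for n,(x0,x1,y0,y1) in(("top",(118,162,148,182)),("side",(198,232,240,284))):
    row=[]
    for q in(-.15,0,.15):
        k=6;im=cv2.resize(cv2.imread(f"pics/{n}4.png")[y0:y1,x0:x1],None,fx=k,fy=k,interpolation=cv2.INTER_CUBIC)
        im=cv2.convertScaleAbs(im,alpha=1.6,beta=30)
        pr=((proj(n,T(p,np.array(b(q))))-[x0,y0]+.5)*k).astype(int)
        cv2.polylines(im,[pr[4:]],True,(0,0,255),1);row.append(cv2.copyMakeBorder(im,0,0,0,264-im.shape[1],cv2.BORDER_CONSTANT))
    rows.append(np.hstack(row))
cv2.imwrite("pics/z4.png",np.vstack(rows))
E
python3 z.py
```

```text
(no output)
```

View pics/z4.png

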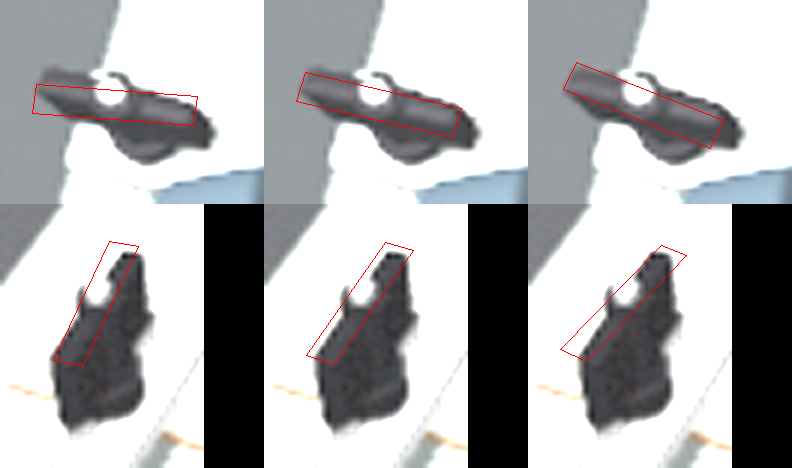

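```bash
python3 -c "
from station import workorder
print(workorder.hand_in())"
```

```text
the job is handed in; nothing more can be done
None
```

The press with the raised lever (the one on the robot's left) is set, and the job was handed in at about 11.4 s of the 42 s allowed.

- **Wing nut:** I gripped the blade (opening read 9.6 mm against its 10 mm thickness). I turned it 0.65 rad clockwise with the lever still up at about 0.8 rad, then released it. The final pictures show the wings in line with the bar; a model overlay at 0 rad matches in both cameras, and ±0.15 rad clearly does not.
- **Lever:** I pushed it down with closed fingers until it met its stop. The force rose to 21 N at a height of 70.7 mm, against the 71 mm expected for a shut lever. The overlay at 0 rad matches it lying flat.
- **Other press:** I did not touch it, and its lever is still flat in the last picture.
- **Arm:** it ended at 249 mm height, clear of everything, with no force on the wrist.

**Disagreement:** the two cameras placed the press about 5 mm apart, so I used a joint fit. This had no visible effect on the nut or lever. There was also 17–19 N of side and vertical force on the wrist while turning the nut. It disappeared when I let go and was well below the limits.

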